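Show the amber filter to the inspection camera

ROBOT

A 6-joint arm with a two-finger parallel gripper is mounted at the origin on the work surface. World frame = base frame: x ahead of the robot, y to its left, z up, the work surface at z = 0. Lengths are in mm, angles in degrees, forces in N, time in s.
With the tool pointing down it reaches from about 300 to 850 mm from the base axis. Payload 4.2 kg.
Tool frame: the origin (TCP) lies at the centre of the arm's flange, where the gripper is bolted on; the fingertips stand 191 mm ahead of it and the grasp point (between the pads) lies 172 mm ahead of it; y points along the fingers, x is the direction in which the jaws open and shut, and the axes are right-handed (so a half turn about y gives the same grasp; the last joint's range is limited). The gripper opens to 91 mm and grips with 3 to 60 N. Pads are 32 mm wide; open, the fingers measure 118 mm over their backs; the gripper's body (76 mm by 178 mm) begins 60 mm behind the grasp point.
Start: joints at [-64.286, 18.312, 89.639, -0, 72.044, -1.146], TCP at [259.792, -512.963, 404.776] pointing down, gripper open.
Joint ranges: [-177.97, 177.97], [-48.28, 115.42], [12.27, 149.76], [-77.06, 257.06], [2.81, 150.46], [-146.56, 146.56]. Speed limits (degrees/s): [147.25, 147.25, 180, 180, 180, 180].

INTERFACE

Orientations are given as [roll, pitch, yaw] about the fixed x, y, z axes, in that order (R = Rz(yaw) Ry(pitch) Rx(roll)).
In Python, from workcell import env gives the robot as it stands.
- The arm moves only by the tool carry_out, never from a script. Its argument "increments" is a list of rows, each a list of 3 entries, a list of its own where there are three numbers: the turn, a rotation vector about the tool's x, y, z in rad, then the shift along the tool's x, y, z in mm, then the closure, from 0 (fully open) to 1 (shut). In form: [[[wx, wy, wz], [dx, dy, dz], claw], ...]. A call has 1 to 10 rows; each row is the pose to reach, as a shift and turn from the pose commanded when the call began, along the tool's axes at that moment; what a row does not reach only later rows make up. A row lasts 1/12 s, in which the tool goes at most 41.7 mm and 7.16 degrees, less where a joint would pass 70% of its speed; a pose out of reach is approached as far as the arm can. A call with a gripper value outside its range is refused whole. The fingers move at their own pace and stop on an object; "force" is the grip in N (left out, the last holds). Time passes only in rows, so rows that repeat a pose let the fingers close. It gives the time, the measured TCP pose, the force and the opening at its end, in the units of the state.
- env.state(): the state, without advancing time (a new reading comes with each control period).
- env.grab_frame(name): name is "side" or "top" or "wrist"; returns a dict with "frame" (384x512x3 uint8, blue, green, red), "z_map" (384x512 float32, mm along the optical axis (not along the pixel's ray), 0 where there is no reading), "camera_matrix" (3x3 intrinsics, pixels), "rvec" (rotation vector, rad) and "tvec" (3), from world to camera coordinates, as OpenCV has them; the wrist camera has in their place "hand_eye" (4x4, takes a point from camera to tool coordinates, whose origin is the TCP and whose axes are the tool frame's). Camera axes: x right, y down, z forward; pixel columns grow to the right and rows downward; lengths in mm; the calibration is good to about 2 mm. A picture is of the moment at which its call begins: read the wrist's pose just before it.
- env.job_done(): hands the job in, once; it reports no verdict.
The state is a dict: "time_s": time; "qpos": joint angles; "qvel": joint speeds; "effort": joint torques, N m; "ee_pos": TCP position; "ee_rot": TCP orientation; "force": force on the tool from outside, world axes, zero at the start; "torque": the same for the moment, N m; "gripper_width": finger opening in mm.
Only numpy, scipy, OpenCV 4.12 (cv2) and the standard library are available. Lean on these libraries where they do the work, as an engineer would, in place of code of your own. Each camera call takes 0.05 s, during which the arm holds its last target. There are 200 camera calls.

TASK

Pull the amber filter (orange tab) straight up out of the spring catches of the filter rail and hold it up in front of the inspection camera, tab uppermost: the middle of its glass on the camera's line of sight, 100 mm from the front of the lens, the glass square to the lens and not twisted, tilted with the camera if the camera looks down. Finish while still holding it there, still and in the air, and leave the camera, the other two filters and everything else on the bench as they are.

Things in the scene. Friction and masses are not known exactly. Their poses are not given: they have to be found in the camera images.
- amber_center (a point): Middle of the amber pane of the filter to show, half-way up it. Black frame 40 wide (y) x 8 thick (x, the way the glass faces; both faces alike), z up to the solid orange tab to grip. 94 mm tall: frame from -47 to +21 mm, tab from +21 to +47, 12 thick (x), 22 wide (y); pinch it across the 12. About 60 g. Starts in any of the rail's three pockets, axes parallel to the rail's.
- green_center (a point): Centre of the green filter: same make and point as the amber one, green pane and green tab. Stays in its pocket.
- blue_center (a point): Centre of the blue filter: same make and point as the amber one, blue pane and blue tab. Stays in its pocket.
- rail: Fixed aluminium rail, foot 60 (x) x 206 mm (y), origin under its middle, z up. Pockets at y = -58, 0, +58 mm, 42 wide, 9.5 across; floor 10, rim 32 mm above the bench, so filters stand 22 mm deep. Two sprung balls per pocket snap into notches in the filter's edges: a straight pull up of about 8 to 15 N starts it, it lets go within 5 mm and is free once raised 22 mm.
- cam_lens (a point): Centre of the lens front of the inspection camera (white head 56x48x48 mm, black barrel 38 mm across, 32 long). Looks along own -x; own y level, own z the head's up. The filter's centre belongs at x = -100 mm, y = z = 0 in this frame, its axes parallel to these (x and y may both be reversed). 210 to 240 mm above the bench; on a friction tilt joint 60 mm behind, must not be pushed.
- cam_head (a joint): Downward tilt of the camera head, rad: 0 looks level, 0.4 looks 23 degrees down.
- cam_stand: Fixed stand of the camera: steel foot disc 116 mm across and 12 mm high, origin under its centre, and a 16 mm post 280 mm high, 40 mm behind the centre (own +x); the head hangs 240 mm above the origin and looks toward own -x.
- bottle: White bottle with blue cap, 60 mm across, 150 mm tall, standing loose; origin under its centre. Leave alone.
- jar: Small amber jar with black lid, 50 mm across, 60 mm tall, standing loose; origin under its centre. Leave alone.
- driver: Yellow-handled screwdriver, 150 mm long, lying loose along its own x. Leave alone.
- puck: White ceramic reference standard with a knob on top, 44 mm across, 36 mm tall, standing loose; origin under its centre. Leave alone.

How it is judged (in metres and radians):
On the way:
1. the amber filter is drawn up clear of the rail, tab up, in the fingers (z of amber_center in the frame of rail above 0.082 m and angle between amber_center's own z axis and vertical below 0.8 rad and contact force between amber and the fingers above 1 N and contact force between amber and rail below 0.2 N), for 0.1 s.
At the end, for the whole second after the job is handed in: The amber filter is held still in the fingers, in the air, touching nothing else, tab up, its centre 85 to 115 mm before the lens and within 12 mm of its line of sight both ways, square to the lens and level across within 0.15 rad; camera and other filters not moved (6 mm) (x of amber_center in the frame of cam_lens between -0.115 and -0.085 m and y of amber_center in the frame of cam_lens between -0.012 and 0.012 m and z of amber_center in the frame of cam_lens between -0.012 and 0.012 m and angle between the x axis of amber_center and the x axis of cam_lens, either way round below 0.15 rad and angle between the y axis of amber_center and the y axis of cam_lens, either way round below 0.15 rad and angle between amber_center's own z axis and vertical below 0.8 rad and height (world z) of amber_center above 0.12 m and contact force between amber and the fingers above 1 N and contact force between amber and rail below 0.1 N and contact force between amber and cam_stand below 0.1 N and linear speed of amber below 0.02 m/s and angular speed of amber below 0.2 rad/s and distance of each of green_center, blue_center, cam_lens from where it was at the start of the episode below 0.006 m); the arm keeps its last pose, push and grip.
It fails at once if the green or the blue filter is pulled up or disturbed (distance of any of green_center, blue_center from where it was at the start of the episode above 0.01 m).
It fails at once if the inspection camera is pushed out of its setting (distance of cam_lens from where it was at the start of the episode above 0.01 m).
It fails at once if something else loose on the bench is shifted or knocked over (distance of any of bottle, jar, driver, puck from where it was at the start of the episode above 0.03 m).
It also fails if it takes over 38 s, if anything falls off the work surface, if the arm or the gripper's body presses on something with over 40 N, if the wrist force passes 120 N, or if a joint passes its speed limit or range.

## Working session

There is one attempt and no reset: what is moved stays moved. The work goes in short steps, Python scripts to look and compute and a tool call to move; the robot and the scene stay as the last step left them, time stands still between calls to the robot, and variables do not carry over. Pictures are saved under pics/ and viewed, about 8 in all and at most 12, crops included, and the job is handed in when it is done.

Besides the shell and the picture viewer there is one more tool, called by a JSON object that holds its "method" and its "body". carry_out: Moves the arm, as the interface text tells. Its arguments: {"type":"object","properties":{"increments":{"type":"array","items":{"type":"array"}},"force":{"type":"number"}},"required":["increments"]}

```bash
mkdir -p pics
cat > h.py <<'E'
import numpy as np, cv2, pickle
from scipy.spatial.transform import Rotation as Rot
def pw(f,u,v,z=None):
    if z is None: z=f["z_map"][int(v),int(u)]
    K=f["camera_matrix"]; p=np.array([(u-K[0,2])/K[0,0],(v-K[1,2])/K[1,1],1])*z
    R=cv2.Rodrigues(np.array(f["rvec"],float))[0]; return R.T@(p-np.ravel(f["tvec"]))
def cloud(f):
    K=f["camera_matrix"]; z=f["z_map"]; v,u=np.mgrid[:z.shape[0],:z.shape[1]]
    P=np.stack([(u-K[0,2])/K[0,0]*z,(v-K[1,2])/K[1,1]*z,z],-1)
    R=cv2.Rodrigues(np.array(f["rvec"],float))[0]; return (P-np.ravel(f["tvec"]))@R
E
python3 - <<'E'
from workcell import env
from h import *
print(env.state())
F={n:env.grab_frame(n) for n in("side","top")}
pickle.dump(F,open("F.pkl","wb"))
for n,f in F.items():
    cv2.imwrite(f"pics/{n}0.png",cv2.resize(f["frame"],None,fx=1.5,fy=1.5,interpolation=cv2.INTER_CUBIC)); 
    R=cv2.Rodrigues(np.array(f["rvec"],float))[0]; print(n,f["camera_matrix"],-R.T@np.ravel(f["tvec"]),R[2])
E
```

```text
{'time_s': 0.0, 'qpos': array([-6.42862151e+01,  1.83534849e+01,  8.97081140e+01, -6.70225883e-04,
        7.20437181e+01, -1.14563105e+00]), 'qvel': array([ 0.04825886, -0.08445037,  0.02174702, -0.08040284,  0.07499513,
        0.0067272 ]), 'effort': array([ 1.65431211e-03, -4.12460554e+01, -2.31970543e+01,  7.31637608e-02,
        4.57948213e-02, -1.69601221e-04]), 'ee_pos': array([ 259.71586656, -512.81605155,  403.88990945]), 'ee_rot': array([-89.99853139,   0.10530877, -63.14037551]), 'force': array([0.23841051, 0.64637075, 0.03477496]), 'torque': array([ 0.01474168, -0.00736676,  0.0622669 ]), 'gripper_width': 90.84792367069836}
side [[411.28528547   0.         264.19816992]
 [  0.         411.28528547 191.11966591]
 [  0.           0.           1.        ]] [-30.27999774 651.18522108 992.36567229] [ 0.45652783 -0.56319278 -0.68876428]
top [[393.70420645   0.         250.51231318]
 [  0.         393.70420645 193.12438908]
 [  0.           0.           1.        ]] [ 341.21097653  -15.97504473 1439.62996617] [ 0.11350016 -0.00379221 -0.99353074]
```

View pics/side0.png

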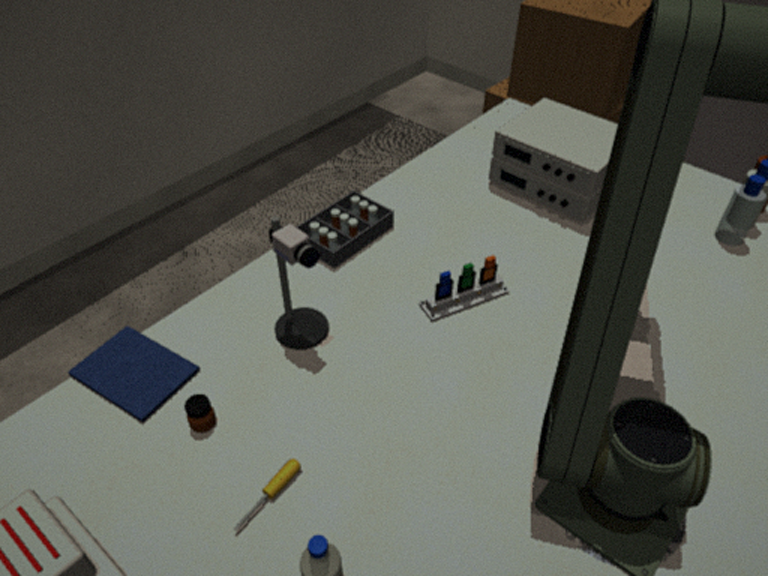

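View pics/top0.png

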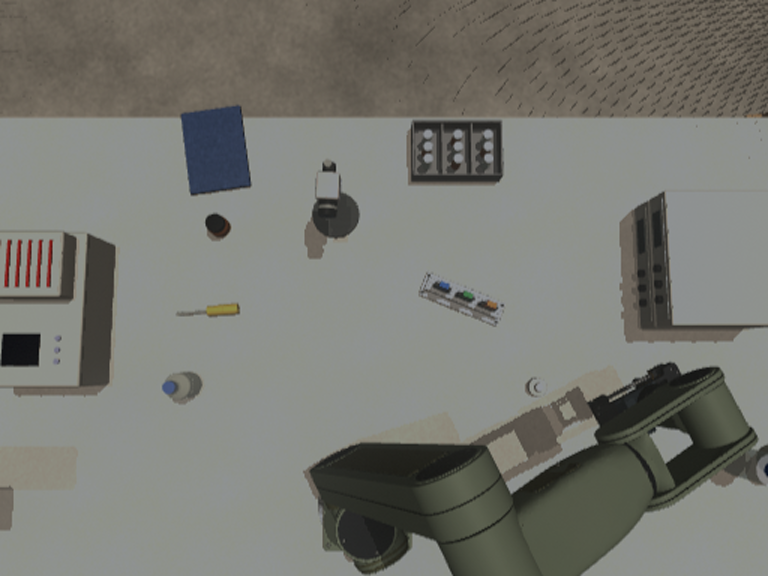

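Side view: blue/green/orange tabs at (445,280), (467,272), (489,262); camera head at (292,240), lens at (307,256). Top view: tabs at (442,287), (467,296), (490,305); camera head at (327,185), stand foot at (335,215), looking toward the robot.

Run:
```python
from h import *
F=pickle.load(open("F.pkl","rb"))
for n,f in F.items():
    C=cloud(f); hsv=cv2.cvtColor(f["frame"],cv2.COLOR_BGR2HSV); v,u=np.mgrid[:384,:512]
    roi=(C[...,2]>40)&(C[...,2]<130)&(C[...,0]>350)&(C[...,0]<600)&(C[...,1]<-50)&(C[...,1]>-350)&(hsv[...,1]>120)&(hsv[...,2]>60)
    for nm,a,b in(("orange",5,22),("green",45,80),("blue",95,130)):
        m=roi&(hsv[...,0]>=a)&(hsv[...,0]<=b); m&=C[...,2]>80
        if m.sum(): P=C[m]; print(n,nm,m.sum(),np.median(P,0).round(1),P.min(0).round(),P.max(0).round(),u[m].mean().round(1),v[m].mean().round(1))
    # camera head
    m=(C[...,2]>190)&(C[...,2]<300)&(C[...,0]>450)&(C[...,0]<800)&(C[...,1]<250)&(C[...,1]>-50)
    P=C[m]; g=f["frame"][m].max(1)
    print(n,"head",m.sum(),P.min(0).round(),P.max(0).round(),np.percentile(g,[10,50,90]))
    w=P[g>110]; print("white",len(w),np.median(w,0).round(1))
    # loop of stand foot
    m=(C[...,2]>6)&(C[...,2]<18)&(C[...,0]>500)&(C[...,0]<800)&(C[...,1]<200)&(C[...,1]>-20); print("foot",m.sum(),C[m].min(0).round(),C[m].max(0).round())
```

```text
side orange 22 [ 461.2 -279.   101.9] [ 454. -292.   84.] [ 471. -271.  107.] 326.2 173.2
side green 11 [ 483.6 -227.8  104.2] [ 480. -236.  101.] [ 493. -223.  106.] 311.7 176.9
side blue 15 [ 505.9 -175.5  104.2] [ 500. -184.  100.] [ 515. -165.  110.] 296.5 182.3
side head 682 [630.  55. 193.] [746. 106. 282.] [  7.1  52.  137. ]
white 192 [693.   80.4 264.4]
foot 775 [517. -14.   6.] [798. 191.  18.]
top orange 20 [ 460.1 -283.   104.3] [ 453. -293.   98.] [ 467. -274.  109.] 327.6 202.7
top blue 19 [ 504.3 -176.1  105.6] [ 497. -184.   99.] [ 511. -166.  111.] 295.7 189.8
top head 511 [630.  54. 221.] [740. 104. 286.] [ 38. 121. 146.]
white 272 [692.   78.8 265.2]
foot 697 [501. -16.   6.] [799. 199.  18.]
```

{"method": "carry_out", "body": {"increments": [[[0,-0.12,0],[-14,0,35],0],[[0,-0.24,0],[-29,0,71],0],[[0,-0.36,0],[-43,0,106],0],[[0,-0.48,0],[-58,0,142],0],[[0,-0.6,0],[-72,0,177],0],[[0,-0.71,0],[-87,0,212],0],[[0,-0.71,0],[-101,0,247],0],[[0,-0.71,0],[-112,0,272],0],[[0,-0.71,0],[-116,0,283],0],[[0,-0.71,0],[-116,0,283],0]]}}

```text
time_s: 0.93
ee_pos: [461.1, -280.0, 404.4]
ee_rot: [-90.0, 0.0, -22.3]
force: [-0.5, -0.8, -0.5]
gripper_width: 91.2
```

```bash
cat >> h.py <<'E'
def snap(env,n):
    s=env.state(); f=env.grab_frame("wrist")
    T=np.eye(4); T[:3,:3]=Rot.from_euler("xyz",s["ee_rot"],degrees=True).as_matrix(); T[:3,3]=s["ee_pos"]
    M=T@np.array(f["hand_eye"]); Mi=np.linalg.inv(M); f["rvec"]=cv2.Rodrigues(Mi[:3,:3])[0].ravel(); f["tvec"]=Mi[:3,3]; f["s"]=s
    pickle.dump(f,open(n+".pkl","wb")); cv2.imwrite(f"pics/{n}.png",cv2.resize(f["frame"],None,fx=1.5,fy=1.5,interpolation=cv2.INTER_CUBIC)); return f
E
python3 - <<'E'
from workcell import env
from h import *
f=snap(env,"w1"); print(f["s"],f["hand_eye"],f["camera_matrix"])
E
```

```text
{'time_s': 0.9333, 'qpos': array([-3.24963811e+01,  1.51298929e+01,  9.42793837e+01,  1.66098440e-02,
        7.06209253e+01, -1.02430830e+01]), 'qvel': array([-3.3901037 , -0.32207436,  0.37913086, -2.19709023,  0.24665481,
       -1.790389  ]), 'effort': array([  1.39452372, -37.96904683, -22.97339737,   0.27374284,
         0.05856741,   0.17989918]), 'ee_pos': array([ 461.07191005, -280.01241655,  404.38149021]), 'ee_rot': array([-8.99792130e+01,  2.69354284e-02, -2.22588088e+01]), 'force': array([-0.51820748, -0.78550668, -0.48785151]), 'torque': array([ 0.00048316, -0.0510393 ,  0.00287403]), 'gripper_width': 91.23856218039747} [[ 9.99998659e-01  1.61037589e-03 -2.96496363e-04 -2.22676127e-01]
 [ 7.21016992e-04 -2.70478034e-01  9.62725876e-01  2.00844937e+01]
 [ 1.47015478e-03 -9.62724800e-01 -2.70478833e-01  7.71065375e+01]
 [ 0.00000000e+00  0.00000000e+00  0.00000000e+00  1.00000000e+00]] [[306.94699658   0.         256.39406432]
 [  0.         306.94699658 194.62519979]
 [  0.           0.           1.        ]]
```

View pics/w1.png

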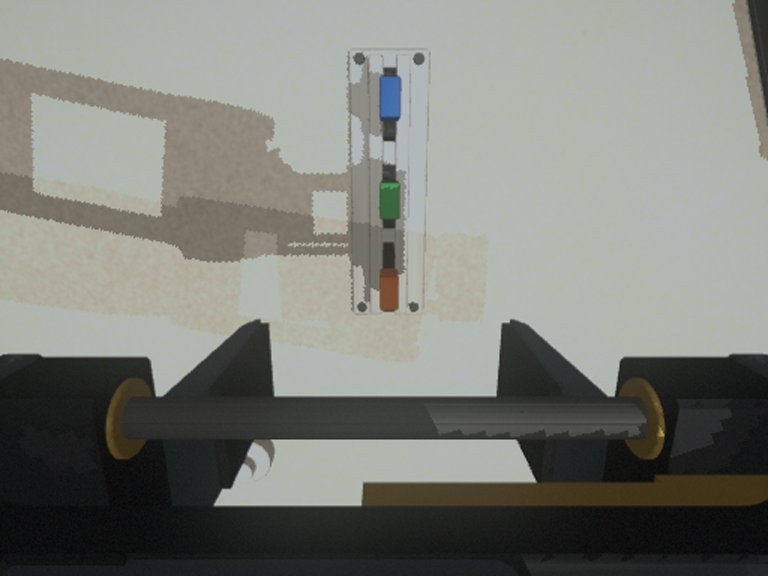

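Wrist view: orange tab top at (389,290), green (390,200), blue (390,98); rail is upright in the picture, between the fingers' planes.

```bash
cat > tabs.py <<'E'
from h import *
def tabs(f):
    C=cloud(f); hsv=cv2.cvtColor(f["frame"],cv2.COLOR_BGR2HSV); o={}
    for nm,a,b in(("orange",0,22),("green",45,85),("blue",95,130)):
        m=(C[...,2]>98)&(C[...,2]<112)&(hsv[...,0]>=a)&(hsv[...,0]<=b)&(hsv[...,1]>110)
        n,l,st,ce=cv2.connectedComponentsWithStats(m.astype(np.uint8))
        if n<2: continue
        k=1+np.argmax(st[1:,4]); P=C[l==k]; 
        r=cv2.minAreaRect(P[:,:2].astype(np.float32))
        print(nm,len(P),P.mean(0).round(1),np.median(P[:,2]).round(1),[np.round(x,1) for x in r],"px",ce[k].round(1)); o[nm]=np.array([*r[0],P[:,2].mean()])
    return o
E
python3 - <<'E'
from tabs import *
f=pickle.load(open("w1.pkl","rb")); o=tabs(f)
d=o["blue"]-o["orange"]; print(np.degrees(np.arctan2(d[1],d[0]))-90, np.hypot(*d[:2]))
E
```

```text
orange 276 [ 462.  -282.1  103.7] 103.8 [array([ 461.6, -282.7]), array([22.2, 10.5]), np.float64(68.1)] px [258.6 194.5]
green 235 [ 483.8 -229.1  103.8] 103.8 [array([ 484.1, -229.6]), array([20.5,  9.8]), np.float64(67.7)] px [258.9 133.2]
blue 361 [ 506.  -176.1  103.9] 103.9 [array([ 505.8, -176.1]), array([21.4, 11.2]), np.float64(68.0)] px [259.8  64.3]
-22.50772392123143 115.40354839600963
```

{"method": "carry_out", "body": {"increments": [[[0.017,-0.041,-0.086],[-15,-10,33],0],[[0.034,-0.082,-0.172],[-30,-19,67],0],[[0.051,-0.123,-0.259],[-45,-29,100],0],[[0.068,-0.164,-0.345],[-60,-38,134],0],[[0.085,-0.205,-0.431],[-75,-48,167],0],[[0.102,-0.246,-0.517],[-90,-57,201],0],[[0.119,-0.287,-0.604],[-105,-67,234],0],[[0.136,-0.328,-0.69],[-120,-76,268],0],[[0.153,-0.369,-0.776],[-135,-86,301],0],[[0.153,-0.369,-0.776],[-135,-86,301],0]]}}

```text
time_s: 1.82
ee_pos: [449.1, 51.4, 492.7]
ee_rot: [-90.0, -45.5, 0.3]
force: [-0.5, -1.1, 0.7]
gripper_width: 90.8
```

{"method": "carry_out", "body": {"increments": [[[0,0,0],[0,0,0],0],[[0,0,0],[0,0,0],0],[[0,0,0],[0,0,0],0]]}}

```text
time_s: 2.07
ee_pos: [450.3, 46.3, 490.2]
ee_rot: [-90.1, -44.9, -0.3]
force: [-0.2, 0.3, 0.1]
gripper_width: 91.4
```

Run:
```python
from workcell import env
from h import *
f=snap(env,"w2"); print(f["s"]["qpos"].round(1),f["s"]["ee_pos"],f["s"]["ee_rot"])
C=cloud(f); m=(C[...,2]>190)&(C[...,2]<300)&(C[...,0]>600)&(C[...,0]<800)&(C[...,1]<160)&(C[...,1]>0)
P=C[m]; g=f["frame"][m].max(1); print(m.sum(),P.min(0),P.max(0),np.percentile(g,[10,30,50,70,90]))
```

```text
[  5.8  -4.2 110.   -8.9  29.7  12.1] [450.25616474  46.34074202 490.15544989] [-90.0694706  -44.9288616   -0.30018656]
4447 [631.85115051  55.45246149 216.25747558] [742.82763345 104.94184356 280.8343936 ] [ 68.  73. 134. 210. 211.]
```

View pics/w2.png

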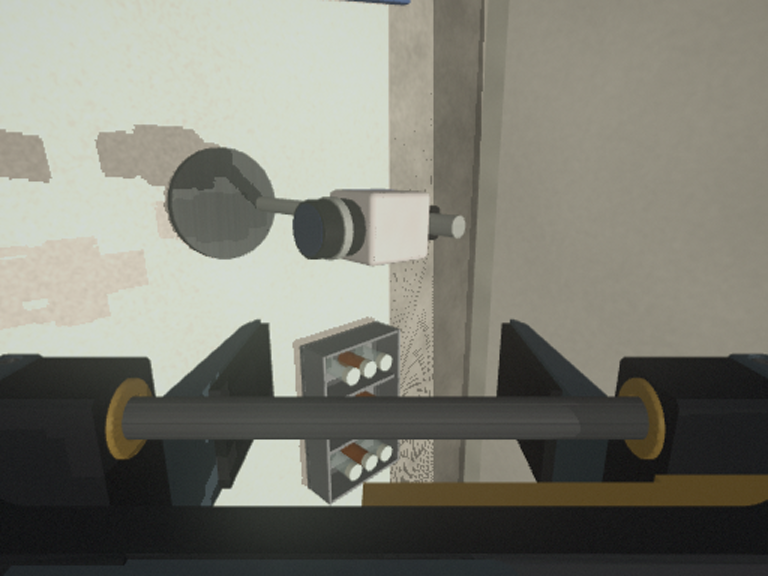

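The head's white top is at (400,228), the black barrel front disc around (313,230), and the stand foot disc at (220,203). I fit the head and barrel model to the depth points.

```bash
cat > fit.py <<'E'
from h import *
from scipy.optimize import least_squares
def pts(f):
    C=cloud(f); m=(C[...,2]>195)&(C[...,2]<300)&(C[...,0]>610)&(C[...,0]<735)&(C[...,1]<125)&(C[...,1]>35)
    n,l,st,_=cv2.connectedComponentsWithStats(m.astype(np.uint8)); k=1+np.argmax(st[1:,4])
    m=cv2.erode((l==k).astype(np.uint8),np.ones((3,3)) if st[k,4]>2000 else np.ones((1,1)))>0; return C[m]
def cam_R(yaw,t): return Rot.from_euler("ZY",[yaw,-t]).as_matrix()   # own x = back; up when looking down
def sdf(q):
    d=np.abs(q-[60,0,0])-[28,24,24]; b=np.linalg.norm(np.maximum(d,0),axis=1)+np.minimum(d.max(1),0)
    r=np.hypot(q[:,1],q[:,2])-19; e=np.c_[np.abs(q[:,0]-16)-16,r]
    c=np.linalg.norm(np.maximum(e,0),axis=1)+np.minimum(e.max(1),0); return np.minimum(b,c)
def fit(P,x0=(632,80,240,0,.2)):
    fun=lambda p: sdf((P-p[:3])@cam_R(p[3],p[4])); 
    s=least_squares(fun,x0,loss="soft_l1",f_scale=1.5,x_scale=[10,10,10,.2,.2]); r=fun(s.x); return s.x,np.percentile(np.abs(r),[50,90,98]).round(2)
E
python3 - <<'E'
from fit import *
F=pickle.load(open("F.pkl","rb")); f=pickle.load(open("w2.pkl","rb"))
for n,g in(("w2",f),("top",F["top"]),("side",F["side"])):
    P=pts(g)
    for t in (.05,.35): x,r=fit(P,(632,80,240,0,t)); print(n,len(P),x.round(3),r)
# plane checks in wrist view: top face and lens disc normals
C=cloud(f)
for nm,(u0,u1,v0,v1) in dict(top=(375,423,200,258),lens=(300,320,215,245)).items():
    Q=C[int(v0/1.5):int(v1/1.5),int(u0/1.5):int(u1/1.5)].reshape(-1,3); c=Q.mean(0); s=np.linalg.svd(Q-c)
    print(nm,c.round(1),s[2][2].round(3),(s[1][2]/len(Q)**.5).round(2))
E
```

```text
w2 3876 [ 6.34384e+02  8.23090e+01  2.37114e+02 -5.00000e-02  4.60000e-02] [ 0.5   1.49 11.21]
w2 3876 [ 6.34384e+02  8.23090e+01  2.37114e+02 -5.00000e-02  4.60000e-02] [ 0.5   1.49 11.21]
top 497 [ 6.35778e+02  8.12480e+01  2.38891e+02 -3.80000e-02  4.70000e-02] [ 1.48  4.5  15.75]
top 497 [ 6.35778e+02  8.12480e+01  2.38891e+02 -3.80000e-02  4.70000e-02] [ 1.48  4.5  15.75]
side 650 [ 6.34935e+02  8.08930e+01  2.38060e+02 -4.10000e-02  4.40000e-02] [ 0.97  3.08 12.52]
side 650 [ 6.34935e+02  8.08930e+01  2.38060e+02 -4.10000e-02  4.40000e-02] [ 0.97  3.08 12.52]
top [688.   80.1 265. ] [-0.582  0.013 -0.813] 8.65
lens [632.2  83.1 241.6] [-0.824  0.056 -0.564] 3.36
```

Run:
```python
from fit import *
f=pickle.load(open("w2.pkl","rb")); C=cloud(f)
for u in range(194,300,6): print(u,C[152,u].round(1))
p,r=fit(pts(f)); q=(C.reshape(-1,3)-p[:3])@cam_R(p[3],p[4])
fl=f["frame"].reshape(-1,3).max(1)
for nm,m in dict(top=(abs(q[:,2]-24)<5)&(q[:,0]>36)&(q[:,0]<84)&(abs(q[:,1])<20),lens=(abs(q[:,0])<5)&(np.hypot(q[:,1],q[:,2])<16)).items():
    Q=C.reshape(-1,3)[m]; s=np.linalg.svd(Q-Q.mean(0),full_matrices=False); print(nm,m.sum(),q[m].mean(0).round(2),s[2][2].round(3),(s[1][2]/m.sum()**.5).round(2))
for d in "xyz": pass
```

```text
194 [779.   45.1  -0.9]
200 [633.8  82.3 229.8]
206 [634.4  83.1 238.6]
212 [633.4  84.2 249.3]
218 [635.4  84.6 255.6]
224 [642.   84.  255.9]
230 [646.9  83.8 258.7]
236 [654.9  82.9 257.8]
242 [663.   82.  257.2]
248 [666.8  82.  261.6]
254 [673.3  81.5 263.2]
260 [681.1  80.8 263.7]
266 [690.8  79.7 262.7]
272 [696.9  79.4 265.4]
278 [707.5  78.2 264.2]
284 [716.7  77.3 264.7]
290 [725.9  76.4 265.4]
296 [726.   77.2 273.5]
top 1316 [58.5   0.16 23.95] [-0.049  0.001  0.999] 0.53
lens 503 [-0.8   0.22  0.66] [-0.998  0.036 -0.043] 0.41
```

```bash
cat > cmd.py <<'E'
from h import *
def E(r,p,y): return Rot.from_euler("xyz",[r,p,y],degrees=True)
def ap(c,w,d): R,p=c; return R*Rot.from_rotvec(w), p+R.apply(d)
c=(E(-90,0,-63.14),np.array([259.792,-512.963,404.776]))
c=ap(c,[0,-.71,0],[-116,0,283]); c=ap(c,[.153,-.369,-.776],[-135,-86,301])
def inc(c,R,p): return (c[0].inv()*R).as_rotvec().round(4), c[0].inv().apply(np.array(p)-c[1]).round(1)
E
python3 - <<'E'
from cmd import *
from workcell import env
s=env.state(); print(c[1],c[0].as_euler("xyz",degrees=True),s["ee_pos"],s["ee_rot"])
print(inc(c,E(-90,0,-22.45),[461.8,-282.6,400]))
E
```

```text
[450.08358444  48.12819015 490.776     ] [-90.000749   -45.04381517  -0.15087281] [450.34635159  46.30265771 490.18700295] [-90.05691116 -44.94404228  -0.32123643]
(array([-0.1529,  0.3688,  0.776 ]), array([ -55.3,   73.1, -330.7]))
```

{"method": "carry_out", "body": {"increments": [[[-0.017,0.041,0.086],[-6,8,-37],0],[[-0.034,0.082,0.172],[-12,16,-73],0],[[-0.051,0.123,0.259],[-18,24,-110],0],[[-0.068,0.164,0.345],[-25,32,-147],0],[[-0.085,0.205,0.431],[-31,41,-184],0],[[-0.102,0.246,0.517],[-37,49,-220],0],[[-0.119,0.287,0.604],[-43,57,-257],0],[[-0.136,0.328,0.69],[-49,65,-294],0],[[-0.153,0.369,0.776],[-55.3,73.1,-330.7],0],[[-0.153,0.369,0.776],[-55.3,73.1,-330.7],0]]}}

```text
time_s: 2.95
ee_pos: [461.7, -289.8, 396.3]
ee_rot: [-90.1, 0.4, -22.9]
force: [1.0, -0.2, 1.3]
gripper_width: 91.2
```

{"method": "carry_out", "body": {"increments": [[[0,0,0],[0,0,0],0],[[0,0,0],[0,0,0],0],[[0,0,0],[0,0,0],0],[[0,0,0],[0,0,0],0]]}}

```text
time_s: 3.28
ee_pos: [461.5, -281.8, 400.7]
ee_rot: [-90.0, -0.1, -22.4]
force: [-0.5, 0.0, 0.2]
gripper_width: 91.2
```

```bash
echo 'c=ap(c,[-.153,.369,.776],[-55.3,73.1,-330.7])' >> cmd.py
python3 - <<'E'
from cmd import *
from tabs import *
from workcell import env
f=snap(env,"w3"); s=f["s"]; print(c[1],c[0].as_euler("xyz",degrees=True),s["ee_pos"],s["ee_rot"],s["force"])
o=tabs(f); d=o["blue"]-o["orange"]; print(np.degrees(np.arctan2(d[1],d[0]))-90, np.hypot(*d[:2]))
E
```

```text
[ 461.86559939 -282.60493673  399.9961955 ] [-90.           0.         -22.45999655] [ 461.49436689 -281.84995329  400.695542  ] [-8.99949447e+01 -7.97470538e-02 -2.24198124e+01] [-0.52762568  0.01936932  0.22433897]
orange 274 [ 462.5 -282.3  103.7] 103.7 [array([ 462.4, -282.7]), array([21.3, 10.4]), np.float64(67.5)] px [257.5 194. ]
green 252 [ 484.  -228.9  103.9] 103.9 [array([ 484.2, -229.2]), array([20.1,  9.7]), np.float64(67.4)] px [257.  131.4]
blue 385 [ 506.  -176.   103.9] 103.9 [array([ 506.1, -176.1]), array([21.1, 11. ]), np.float64(67.4)] px [257.4  61.4]
-22.280961900224824 115.13275371641473
```

{"method": "carry_out", "body": {"increments": [[[0,0,0],[0,18,0],0],[[0,0,0],[0,40,0],0],[[0,0,0],[0,65,0],0],[[0,0,0],[0,90,0],0],[[0,0,0],[0,110,0],0],[[0,0,0],[0,124,0],0],[[0,0,0],[0,132,0],0],[[0,0,0],[0,136,0],0],[[0,0,0],[0,136,0],0],[[0,0,0],[0,136,0],0]]}}

```text
time_s: 4.17
ee_pos: [462.2, -282.5, 264.9]
ee_rot: [-90.0, -0.1, -22.4]
force: [-0.6, 0.6, 0.2]
gripper_width: 91.2
```

{"method": "carry_out", "body": {"increments": [[[0,0,0],[0,0,0],1],[[0,0,0],[0,0,0],1],[[0,0,0],[0,0,0],1],[[0,0,0],[0,0,0],1],[[0,0,0],[0,0,0],1],[[0,0,0],[0,0,0],1],[[0,0,0],[0,0,0],1],[[0,0,0],[0,0,0],1],[[0,0,0],[0,0,0],1],[[0,0,0],[0,0,0],1]], "force": 40}}

```text
time_s: 5.0
ee_pos: [461.9, -282.6, 263.9]
ee_rot: [-90.0, 0.0, -22.5]
force: [-0.4, 0.2, -0.7]
gripper_width: 27.1
```

{"method": "carry_out", "body": {"increments": [[[0,0,0],[0,0,0],1],[[0,0,0],[0,0,0],1],[[0,0,0],[0,0,0],1],[[0,0,0],[0,0,0],1],[[0,0,0],[0,0,0],1],[[0,0,0],[0,0,0],1]]}}

```text
time_s: 5.5
ee_pos: [461.9, -282.6, 264.0]
ee_rot: [-90.0, -0.0, -22.5]
force: [0.3, -1.0, -0.2]
gripper_width: 11.9
```

{"method": "carry_out", "body": {"increments": [[[0,0,0],[0,-1,0],1],[[0,0,0],[0,-2,0],1],[[0,0,0],[0,-3,0],1],[[0,0,0],[0,-5,0],1],[[0,0,0],[0,-7,0],1],[[0,0,0],[0,-9,0],1],[[0,0,0],[0,-11,0],1],[[0,0,0],[0,-14,0],1],[[0,0,0],[0,-17,0],1],[[0,0,0],[0,-20,0],1]]}}

```text
time_s: 6.33
ee_pos: [461.9, -282.7, 285.2]
ee_rot: [-90.0, -0.1, -22.5]
force: [-0.0, 1.0, -0.5]
gripper_width: 11.9
```

{"method": "carry_out", "body": {"increments": [[[0,0,0],[0,-3,0],1],[[0,0,0],[0,-7,0],1],[[0,0,0],[0,-12,0],1],[[0,0,0],[0,-20,0],1],[[0,0,0],[0,-30,0],1],[[0,0,0],[0,-45,0],1],[[0,0,0],[0,-60,0],1],[[0,0,0],[0,-72,0],1],[[0,0,0],[0,-80,0],1],[[0,0,0],[0,-80,0],1]]}}

```text
time_s: 7.17
ee_pos: [462.2, -282.8, 366.4]
ee_rot: [-90.0, -0.3, -22.5]
force: [-0.0, -0.0, -1.1]
gripper_width: 11.8
```

```bash
echo 'c=ap(c,[0,0,0],[0,36,0])' >> cmd.py
python3 - <<'E'
from cmd import *
from workcell import env
f=snap(env,"w4"); s=f["s"]; print(c[1],s["ee_pos"],s["ee_rot"],s["force"],s["gripper_width"])
cs=np.array(env.grab_frame("side")["frame"]); a=cs[110:260,240:400]
cv2.imwrite("pics/mix4.png",np.vstack([cv2.resize(a,(640,600))[100:500],]))
Rc=Rot.from_euler("ZY",[-.045,-.047]); L=np.array([634,82.,237.2])
ctr=L+Rc.apply([-100,0,0]); tcp=ctr+Rc.apply([0,0,172+35]); Rt=Rc*E(-90,0,0)
print(ctr,tcp,inc(c,Rt,tcp))
E
```

```text
[ 461.86559939 -282.60493673  363.9961955 ] [ 462.21391569 -282.84612857  366.44398466] [-90.04899276  -0.2617549  -22.46182667] [-0.01347848 -0.03793833 -1.10793054] 11.839284321284115
[534.21155079  86.49351375 232.50173019] [524.49597762  86.93100989 439.27314078] (array([ 0.0082, -0.3469, -0.0465]), array([-83.3, -75.3, 365.4]))
```

View pics/mix4.png

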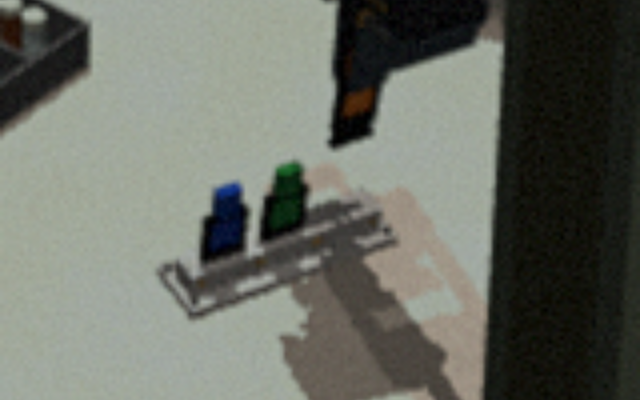

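The filter is out, upright in the fingers; blue and green are still in the rail. I raise it first, then carry it across.

{"method": "carry_out", "body": {"increments": [[[0,0,0],[0,-12,0],1],[[0,0,0],[0,-28,0],1],[[0,0,0],[0,-45,0],1],[[0,0,0],[0,-60,0],1],[[0,0,0],[0,-70,0],1],[[0,0,0],[0,-75.3,0],1],[[0,0,0],[0,-75.3,0],1]]}}

```text
time_s: 7.85
ee_pos: [461.9, -282.7, 439.7]
ee_rot: [-90.0, -0.1, -22.5]
force: [-0.1, -0.1, -0.6]
gripper_width: 12.1
```

{"method": "carry_out", "body": {"increments": [[[0,-0.017,-0.002],[-4,0,18],1],[[0.001,-0.052,-0.007],[-12,0,55],1],[[0.002,-0.087,-0.012],[-21,0,91],1],[[0.003,-0.121,-0.016],[-29,0,128],1],[[0.004,-0.156,-0.021],[-37,0,164],1],[[0.005,-0.191,-0.026],[-46,0,201],1],[[0.006,-0.225,-0.03],[-54,0,238],1],[[0.006,-0.26,-0.035],[-62,0,270],1],[[0.007,-0.285,-0.038],[-68,0,300],1],[[0.007,-0.299,-0.04],[-72,0,315],1]]}}

```text
time_s: 8.68
ee_pos: [515.8, 39.0, 437.8]
ee_rot: [-89.9, -2.2, -5.1]
force: [-0.4, 0.5, -0.5]
gripper_width: 11.9
```

```bash
echo 'c=ap(c,[0,0,0],[0,-75.3,0]); c=ap(c,[.007,-.299,-.04],[-72,0,315])' >> cmd.py
python3 - <<'E'
from cmd import *
from workcell import env
s=env.state(); print(c[1],c[0].as_euler("xyz",degrees=True),s["ee_pos"],s["ee_rot"])
Rc=Rot.from_euler("ZY",[-.045,-.047]); tcp=[524.5,86.9,439.3]
print(inc(c,Rc*E(-90,0,0),tcp))
E
```

```text
[515.6691144   36.00796597 439.2961955 ] [-89.94498008  -2.31734884  -5.32732725] [515.75738996  39.02351515 437.82996157] [-89.88623489  -2.19446754  -5.12137089]
(array([ 0.0011, -0.0479, -0.0065]), array([ 4.1,  0.2, 51.5]))
```

{"method": "carry_out", "body": {"increments": [[[0,-0.01,-0.001],[1,0,10],1],[[0,-0.02,-0.003],[2,0,20],1],[[0.001,-0.03,-0.004],[2,0,31],1],[[0.001,-0.04,-0.005],[3,0,41],1],[[0.001,-0.048,-0.0065],[4,0,48],1],[[0.001,-0.048,-0.0065],[4.1,0.2,51.5],1],[[0.001,-0.048,-0.0065],[4.1,0.2,51.5],1],[[0.001,-0.048,-0.0065],[4.1,0.2,51.5],1],[[0.001,-0.048,-0.0065],[4.1,0.2,51.5],1],[[0.001,-0.048,-0.0065],[4.1,0.2,51.5],1]]}}

```text
time_s: 9.52
ee_pos: [524.5, 86.5, 439.3]
ee_rot: [-90.0, -2.7, -2.6]
force: [-0.2, -0.6, -0.8]
gripper_width: 11.8
```

Run:
```python
from fit import *
from workcell import env
s=env.state(); print(s["ee_pos"],s["ee_rot"],s["force"],s["gripper_width"])
f=snap(env,"w5"); F={n:env.grab_frame(n) for n in("side","top")}; pickle.dump(F,open("F5.pkl","wb"))
cv2.imwrite("pics/side5.png",cv2.resize(F["side"]["frame"][110:250,150:330],None,fx=4,fy=4,interpolation=cv2.INTER_CUBIC))
```

```text
[524.46338968  86.46147755 439.3408423 ] [-90.0213656   -2.69577107  -2.6134894 ] [-0.1577467  -0.59233154 -0.77250625] 11.80595055963948
```

View pics/side5.png

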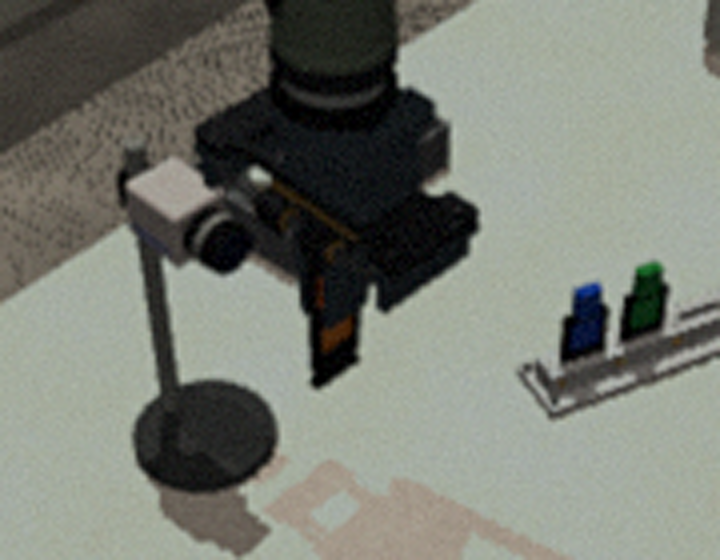

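View pics/w5.png

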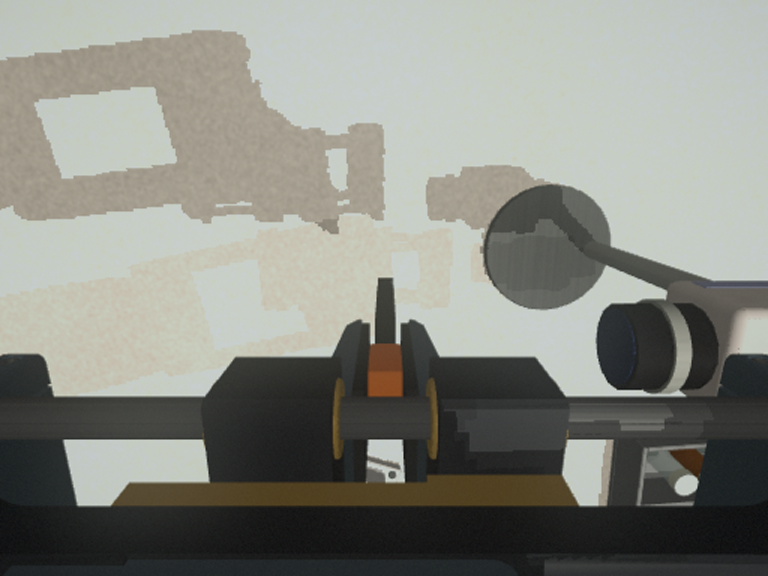

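The side view shows the filter upright, its amber pane (335,330) facing the lens (225,240), with blue and green still seated. The wrist view shows the tab at (385,370) square in the pads and the barrel at (640,345). Next, a numeric check of the filter and camera.

Run:
```python
from fit import *
from tabs import tabs
F5=pickle.load(open("F5.pkl","rb")); F0=pickle.load(open("F.pkl","rb"))
for n in("side","top"): print(n,fit(pts(F0[n]))[0].round(2),fit(pts(F5[n]))[0].round(2))
for n in("side","top"): 
    for F in(F0,F5): print(n); tabs(F[n])
p=np.array([634,82,237.2]); R=cam_R(-.045,.047)
for n,f in(("side",F5["side"]),("wrist",pickle.load(open("w5.pkl","rb")))):
    q=(cloud(f)-p)@R; m=(abs(q[...,0]+100)<15)&(abs(q[...,1])<35)&(q[...,2]>-70)&(q[...,2]<10); m&=f["z_map"]>0
    Q=q[m]; v,u=np.nonzero(m)
    if len(Q)<5: continue
    print(n,len(Q),Q.min(0).round(1),Q.max(0).round(1),np.percentile(Q,[5,50,95],axis=0).round(1).tolist(),"px",u.min(),u.max(),v.min(),v.max())
    A=Q-Q.mean(0); w=np.linalg.svd(A,full_matrices=False); print(w[2][2].round(3),(w[1]/len(Q)**.5).round(1))
# predicted vs seen corners in side image
f=F5["side"]
G=np.array([[-100+a,b,c] for a in(-4,4) for b in(-20,20) for c in(-47,21)],float)@R.T+p
uv=cv2.projectPoints(G,np.array(f["rvec"],float),np.array(f["tvec"],float),f["camera_matrix"],None)[0][:,0]
print(((uv-[150,110])*4).round())
im=cv2.imread("pics/side5.png")
for x,y in (uv-[150,110])*4: cv2.circle(im,(int(x+2),int(y+2)),2,(255,255,0),-1)
cv2.imwrite("pics/side5c.png",cv2.resize(im[220:420,240:440],None,fx=3,fy=3))
```

```text
side [ 6.3494e+02  8.0890e+01  2.3806e+02 -4.0000e-02  4.0000e-02] [ 6.3493e+02  8.1060e+01  2.3813e+02 -4.0000e-02  4.0000e-02]
top [ 6.3578e+02  8.1250e+01  2.3889e+02 -4.0000e-02  5.0000e-02] [ 6.3818e+02  8.1440e+01  2.3838e+02 -3.0000e-02  6.0000e-02]
side
orange 203 [  835.9 -1356.5   105.1] 105.0 [array([  826.4, -1373.1]), array([427.8, 187.3]), np.float64(35.3)] px [382.3  39. ]
green 21 [ 484.1 -227.3  102.6] 102.3 [array([ 485.2, -228.2]), array([18. , 13.4]), np.float64(65.8)] px [311.6 177.6]
blue 21 [ 505.4 -173.9  103.5] 103.5 [array([ 505.8, -174.5]), array([18.6, 12.2]), np.float64(57.8)] px [296.6 182.8]
side
orange 56 [  994.3 -1323.5   105.3] 106.0 [array([  989.6, -1323. ]), array([120.3,  28.3]), np.float64(11.0)] px [352.4  32.3]
green 22 [ 483.3 -226.4  103.5] 103.4 [array([ 484.5, -227. ]), array([17.4, 15.7]), np.float64(38.7)] px [311.7 177.6]
blue 23 [ 505.6 -174.2  102.7] 103.1 [array([ 505.3, -176.4]), array([22.6, 14.6]), np.float64(72.6)] px [296.6 182.9]
top
orange 21 [ 460.1 -283.   105.2] 104.4 [array([ 460.2, -282.8]), array([20. , 11.6]), np.float
[... 259 characters left out ...]
op
green 2 [ 483.3 -225.2  108. ] 108.0 [array([ 483.3, -225.2]), array([3.3, 0. ]), np.float64(-91.1)] px [310.5 196. ]
blue 19 [ 504.6 -175.7  105.6] 105.4 [array([ 504.9, -175.7]), array([19.5, 11.2]), np.float64(67.8)] px [295.8 189.9]
side 158 [-106.2  -20.5  -47.5] [-97.1  20.4   9.6] [[-105.0, -18.3, -45.1], [-102.9, 2.6, -18.6], [-99.8, 18.6, 2.2]] px 228 239 188 207
[ 0.999 -0.025 -0.023] [15.  12.4  1.5]
wrist 262 [-103.9   17.   -46.5] [-95.9  19.7  10. ] [[-103.4, 18.0, -42.8], [-99.6, 19.0, -12.8], [-96.4, 19.4, 8.2]] px 250 263 185 207
[ 0.    -1.     0.011] [17.   2.3  0.4]
[[357. 363.]
 [358. 293.]
 [316. 393.]
 [315. 323.]
 [349. 357.]
 [350. 287.]
 [307. 387.]
 [306. 317.]]
```

View pics/side5c.png

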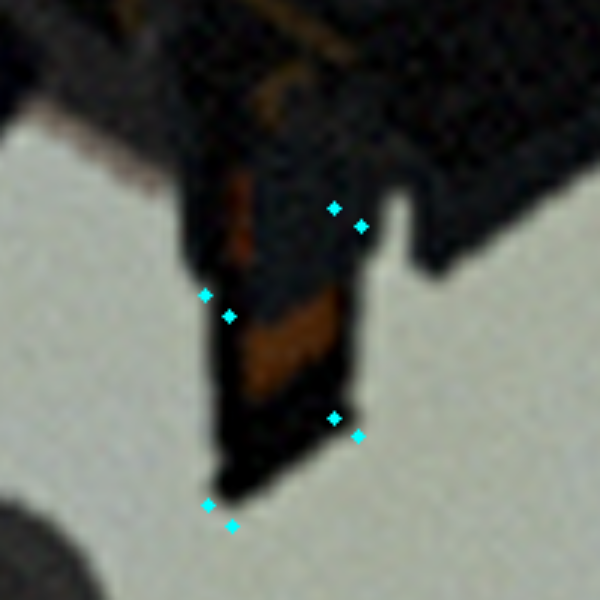

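All within tolerance, so I hand in.

```bash
python3 -c "
from workcell import env
s=env.state(); print(s['time_s'],s['qvel'].round(2),s['gripper_width'],s['force']); print(env.job_done())"
```

```text
9.6667 [ 0.06  0.06 -0.06 -0.03  0.    0.04] 11.957308826630891 [ 0.22372429  0.24839762 -1.45172336]
the job is handed in; nothing more can be done
None
```

I pulled the amber filter straight up out of the rail and am holding it, tab up, in front of the inspection camera. I handed the job in at 9.7 s; the hand-in gives no verdict.

**Lens:** I fitted the camera head to the wrist depth picture. That put the lens at about (634, 82, 237) mm, yaw −2.6°, looking 2.7° down. The top and side views agreed to about 2 mm.

**Filter at the end, in the lens frame:**

| Check | Measured | Wanted |
|---|---|---|
| Distance (x) | about −100 mm by the wrist view; the side view reads the far face up to 3 mm further | −115 to −85 mm |
| Sideways (y) | about −1 mm | within ±12 mm |
| Height (z) | about 0, from the lower edge at −47 mm | within ±12 mm |
| Squareness | within about 0.03 rad | within 0.15 rad |

- **Grip:** the pads close at 12 mm on the tab, and the arm is still.
- **Left in place:** before and after pictures show the green and blue filters within about 2 mm. The camera is unmoved in the side view.
- **Disagreements:**
  - The coarse top view's lens fit shifted 2.4 mm in x with the gripper beside the head; I put that down to the gripper partly hiding it.
  - In the side picture the projected corners of the filter fell 1–2 pixels low, within calibration.
- **Not re-measured:** the bottle, jar, screwdriver and puck. The arm's moves stayed well above or away from them.

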